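Stir a printed knob round the finishing bowl

ROBOT

A 6-joint arm with a two-finger parallel gripper is mounted at the origin on the work surface. World frame = base frame: x ahead of the robot, y to its left, z up, the work surface at z = 0. Lengths are in m, angles in rad, forces in N, time in s.
With the tool pointing down it reaches from about 0.275 to 0.825 m from the base axis. Payload 5.2 kg.
Tool frame: the origin (TCP) lies at the very end of the fingers, on their centre line; the grasp point (between the pads) lies 19 mm behind it (grip_depth is the distance from the TCP to the grasp point, in m); z points along the fingers, y is the line along which they close (so a half turn about z gives the same grasp; the last joint's range is limited). The gripper opens to 93 mm and grips with 3 to 60 N. Pads are 15 mm wide; open, the fingers measure 128 mm over their backs; the gripper's body (75 mm by 188 mm) begins 65 mm behind the grasp point.
Start: joints at [-1.345, 0.259, 1.535, -0, 1.348, -0.203], TCP at [0.229, -0.5, 0.219] pointing down, gripper open.
Joint ranges: [-3.14, 3.14], [-0.91, 2.08], [0.19, 2.58], [-1.22, 4.36], [0.22, 2.71], [-3.12, 3.12]. Speed limits (rad/s): [2.57, 2.57, 3.14, 3.14, 3.14, 3.14].

INTERFACE

Orientations are given as a unit quaternion [w, x, y, z].
In Python, from plant import goto, movel, move_j, set_gripper, sleep, inverse_kinematics, read_camera, camera_info, MotionError, finish_job, get_clock, get_joint_positions, get_joint_velocities, get_tau, get_ee_pos, get_orientation, get_contact_force, get_wrist_torque, get_finger_gap, get_grip_force, grip_depth gives the robot as it stands. Calls block until the motion is done:
- goto(position, orientation): joint-space move of the TCP to a pose.
- movel(position, rot=None, velocity=0.15, guard=None): straight line of the TCP; rot=None keeps the orientation; velocity is the mean speed in m/s. With guard (N) it stops when the force on the tool has changed by that much, and returns True; else False.
- move_j(angles): joint-space move.
- set_gripper(opening, f_grip=None): finger opening in m; f_grip is the grip in N (None keeps the last); returns when the fingers have stopped.
- sleep(seconds).
- inverse_kinematics(position, orientation): joint angles nearest the present ones, or None.
- read_camera(name): name is "side" or "top"; returns (picture, depth): 480x640x3 uint8, red, green, blue; 480x640 float32, m along the optical axis (not along the pixel's ray), 0 where there is no reading.
- camera_info(name): a dict with "intrinsics" (3x3 intrinsics, pixels), "rvec" (rotation vector, rad) and "tvec" (3), from world to camera coordinates, as OpenCV has them. Camera axes: x right, y down, z forward; pixel columns grow to the right and rows downward; lengths in m; the calibration is good to about 2 mm. A picture is of the moment at which its call begins. camera_info takes no time and is no camera call.
A pose or a line that the arm cannot do raises MotionError and nothing moves.
- finish_job(): hands the job in; it is judged then, once.
Readings, each from a call of its own:
- get_clock(): time.
- get_joint_positions(): joint angles.
- get_joint_velocities(): joint speeds.
- get_tau(): joint torques, N m.
- get_ee_pos(): TCP position.
- get_orientation(): TCP orientation.
- get_contact_force(): force on the tool from outside, world axes, zero at the start.
- get_wrist_torque(): the same for the moment, N m.
- get_finger_gap(): finger opening in m.
- get_grip_force(): force on a finger pad.
Only numpy, scipy, OpenCV 4.12 (cv2) and the standard library are available. Lean on these libraries where they do the work, as an engineer would, in place of code of your own. Each camera call takes 0.05 s, during which the arm holds its last target. There are 200 camera calls.

TASK

With the wooden stirrer, its ball end set down gently on the floor of the finishing bowl, stir the ceramic media so that the printed star knob is carried once round the ring trough the long way (setting off away from the pour spout, past the far side) and stops directly in front of the spout, with every piece of media stirred from its place. Then stand the stirrer, ball down, in the rinse cup and let go. Nothing may leave the trough, touch the knob and media only with the stirrer, never press it hard on the bowl, and leave the other things on the bench alone.

Things in the scene. Friction and masses are not known exactly. Their poses are not given: they have to be found in the camera images.
- bowl: black fixed bowl, 252 mm across: flat-floored ring trough (66 to 120 mm from the axis) round a hub. Origin on the axis at bench height, z up; trough floor at z 25 mm, rim and hub top at 72 mm, wing nut to 90 mm. +x points to the pour spout: a 95 mm gap where the rim is only 52 mm high, with a lip reaching 175 mm from the axis and cheeks to z 72 mm
- bowl_spout (a point): point on the trough floor directly in front of the pour spout, 93 mm from the bowl's axis: the knob must stop with its axis here
- knob: grey resin-printed star knob standing in the trough, 46 mm across, five lobes, 26 mm high with a 20 mm boss on top to 36 mm. Origin at the centre of its underside. It starts about 50 degrees to one side or the other of the spout (the sides vary)
- stirrer: wooden stick 191 mm long: 32 mm ball and straight 16 mm square handle. Origin at the ball's centre, +z along the handle (ends 175 mm from the origin), handle sides face x and y. At the start it leans on its rest, handle rising at 35 degrees, y axis level, held 80 mm up the handle by a crossbar between two cheeks (48 mm over all); above that it is free
- stirrer_grip (a point): good place to hold the stirrer, on its axis 118 mm from the ball's centre; pinch across the two upright sides (along the stick's y)
- rest: white stirrer rest fixed to the bench, origin on the bench under it, z up; the handle rises towards its +x. Foot 130 mm x 70 mm, cheeks 62 mm high at 3 mm from the origin along +x
- rinse_cup: empty open steel cup fixed to the bench, origin at the centre of its underside, 90 mm high, mouth 92 mm across, wall 3 mm, floor about 5 mm thick, slightly narrower at the foot
- bead0: ceramic media piece in the trough: a chunky white short cylinder, 36 mm across and 28 mm high, origin at the centre of its underside
- bead1: ceramic media piece in the trough: a chunky white cylinder with bevelled edges, 36 mm across and 28 mm high, origin at the centre of its underside
- bead2: ceramic media piece in the trough: a chunky white short cylinder, 36 mm across and 28 mm high, origin at the centre of its underside
- bead3: ceramic media piece in the trough: a chunky white cylinder with bevelled edges, 36 mm across and 28 mm high, origin at the centre of its underside
- bead4: ceramic media piece in the trough: a chunky white short cylinder, 36 mm across and 28 mm high, origin at the centre of its underside
- bead5: ceramic media piece in the trough: a chunky white cylinder with bevelled edges, 36 mm across and 28 mm high, origin at the centre of its underside
- resin_bottle: bystander: black bottle 72 mm x 190 mm high
- metal_bottle: bystander: aluminium bottle 68 mm x 200 mm high
- jar: bystander: clear jar 64 mm x 70 mm high, white lid
- brush: bystander: flat brush lying on the bench
- caliper: bystander: steel caliper 190 mm long lying flat
- scraper: bystander: scraper lying on the bench

How it is judged:
By the outcome, as a careful person would: the job done as asked, in the order asked, and still so for the second after the job is handed in, with the robot touching nothing.
It also fails if it takes over 64 s, if anything falls off the work surface, if the arm or the gripper's body presses on something with over 40 N, if the wrist force passes 120 N, or if a joint passes its speed limit or range.

## Working session

There is one attempt and no reset: what is moved stays moved. The work goes in short steps, each a Python script; the robot and the scene stay as the last script left them, time stands still between calls to the robot, and variables do not carry over. Pictures are saved under pics/ and viewed, at most 10 in all, crops included, and the job is handed in when it is done.

```bash
ls; mkdir -p pics; python3 - <<'E'
from plant import *
import cv2,numpy as np
for n in("top","side"):
    p,d=read_camera(n);cv2.imwrite(f"pics/{n}0.png",p[:,:,::-1]);np.savez(f"{n}0.npz",p=p,d=d)
    c=camera_info(n);R=cv2.Rodrigues(np.array(c["rvec"]))[0];print(n,c["intrinsics"],-R.T@np.array(c["tvec"]).ravel(),R, (d>0).mean())
print(get_clock(),get_orientation())
E
```

```text
pics
top [[527.18001934   0.         314.72656369]
 [  0.         527.18001934 243.28333594]
 [  0.           0.           1.        ]] [0.40041357 0.00189576 1.40290869] [[ 0.01458822 -0.99973433  0.01784518]
 [-0.99278938 -0.01660595 -0.11871598]
 [ 0.11898077 -0.01598465 -0.99276788]] 0.9959798177083333
side [[544.54329164   0.         319.65822772]
 [  0.         544.54329164 246.62101509]
 [  0.           0.           1.        ]] [ 0.40309528 -1.26899959  1.12271511] [[ 0.99260187 -0.12132209 -0.0047418 ]
 [-0.08012448 -0.62519906 -0.77634155]
 [ 0.09122281  0.77097801 -0.63029462]] 0.9944986979166667
0.1 [-8.00390510e-04  9.77113141e-01  2.12718754e-01 -2.27383049e-05]
```

View pics/top0.png

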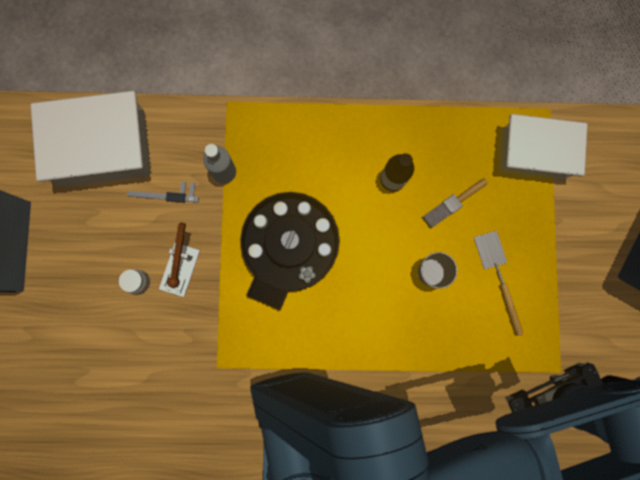

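View pics/side0.png

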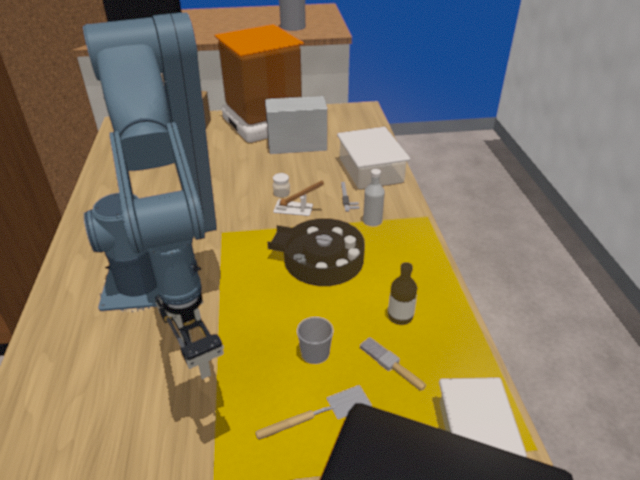

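The top view shows the bowl at px (290,241), with its spout toward (267,290). The knob is at (307,274), on the spout's -y side, so it has to travel counterclockwise. The six beads run from (324,250) round to (255,251). The stirrer's ball is at (173,283) with the handle up to (181,226), and the cup is at (437,271). The side view shows the same layout.

```bash
cat > h.py <<'E'
from plant import *
import cv2,numpy as np
from scipy.spatial.transform import Rotation as Ro
def cam(n):
    c=camera_info(n);R=cv2.Rodrigues(np.array(c["rvec"]))[0];t=np.array(c["tvec"]).ravel()
    return np.array(c["intrinsics"]),R,-R.T@t
def ray(n,uv,z):
    K,R,o=cam(n);uv=np.atleast_2d(uv).astype(float)
    d=np.c_[uv,np.ones(len(uv))]@np.linalg.inv(K).T@R
    return o+d*((z-o[2])/d[:,2])[:,None]
def cloud(n,d):
    K,R,o=cam(n);v,u=np.mgrid[:480,:640]
    q=np.stack([u,v,np.ones_like(u)],-1)@np.linalg.inv(K).T
    return (q*d[...,None])@R+o
def blobs(m,lo=15,hi=400):
    n,l,s,c=cv2.connectedComponentsWithStats(m.astype(np.uint8))
    return [(c[i],s[i,4]) for i in range(1,n) if lo<=s[i,4]<=hi]
E
cat > m.py <<'E'
from h import *
np.set_printoptions(precision=4,suppress=True)
f=np.load("top0.npz");p,d=f["p"],f["d"];P=cloud("top",d);hsv=cv2.cvtColor(p,cv2.COLOR_RGB2HSV)
v,u=np.mgrid[:480,:640];box=lambda a,b,c,e:(u>=a)&(u<b)&(v>=c)&(v<e)
# bowl
B=box(230,350,180,320)&(hsv[...,2]<75)&(P[...,2]>.03)
dark=(box(230,350,185,320)&~((hsv[...,0]>18)&(hsv[...,0]<32)&(hsv[...,1]>150)&(hsv[...,2]>90))).astype(np.uint8)
cn=max(cv2.findContours(dark,0,cv2.CHAIN_APPROX_NONE)[0],key=cv2.contourArea)[:,0]
rim=ray("top",cn,.072)[:,:2]
c=rim.mean(0)
from scipy.optimize import least_squares
s=least_squares(lambda q:np.hypot(*(rim-q[:2]).T)-q[2],[*ray("top",(290,241),.072)[0,:2],.126],loss="soft_l1",f_scale=.002);print("bowl",s.x)
c=s.x[:2]
far=ray("top",cn,.06)[:,:2]-c;fr=np.hypot(*far.T);k=far[fr>.15]
a=np.arctan2(k[:,1],k[:,0])%(2*np.pi);print("spout ang",np.degrees([np.arctan2(*k.mean(0)[::-1]),(a.min()+a.max())/2]),fr.max(),len(k))
W=box(240,345,190,300)&(hsv[...,2]>170)&(hsv[...,1]<60)
for b,n in blobs(W): 
    q=ray("top",b,.053)[0,:2]-c;print("bead",b,n,q+c,np.hypot(*q),np.degrees(np.arctan2(q[1],q[0])),np.median(P[int(b[1]),int(b[0]),2]))
G=box(296,320,262,288)&(hsv[...,2]>85)&(hsv[...,1]<70)
for b,n in blobs(G): 
    q=ray("top",b,.053)[0,:2]-c;print("knob",b,n,q+c,np.hypot(*q),np.degrees(np.arctan2(q[1],q[0])),P[int(b[1]),int(b[0]),2])
# cup
C=box(405,470,245,300)&(P[...,2]>.08)&(P[...,2]<.1);cc=np.argwhere(C)[:,::-1].astype(np.float32)
(x,y),r=cv2.minEnclosingCircle(cc);print("cup",(x,y),r,ray("top",(x,y),.09),r*1.31/527,len(cc), "inner z",P[268:275,430:437,2].min())
# stirrer
S=box(150,205,210,300)&(hsv[...,1]>120)&(hsv[...,2]<150)&(P[...,2]>.012)&((hsv[...,0]<12)|(hsv[...,0]>170))
print("stir px",S.sum());X=P[S];m=X.mean(0);
hd=X[X[:,2]>.05];w=np.linalg.svd(hd-hd.mean(0))[2][0];w*=np.sign(w[0]);print("axis",w,np.degrees(np.arcsin(w[2])),np.degrees(np.arctan2(w[1],w[0])),"top",X[X[:,2].argmax()],"mean",hd.mean(0),len(hd))
lo=X[np.argsort(X[:,0])];print("low end",lo[:5],X[:,2].min())
for r in range(220,295,6):
    i=np.where(S[r])[0]; 
    if len(i): print(r,i.min(),i.max(),P[r,i,2].max())
E
python3 m.py
```

```text
bowl [0.5634 0.0461 0.1257]
spout ang [157.8915 157.8177] 0.17284437410774556 49
bead [280.165  207.9903] 103 [0.653  0.0713] 0.09306509928444791 15.6751590621284 0.05237432938594777
bead [303.7037 207.3457] 81 [0.6558 0.0102] 0.09914271629999856 -21.25021965922655 0.05211869946264436
bead [259.6386 220.4458] 83 [0.6193 0.1236] 0.09555203326537222 54.169234967159504 0.057368387336536486
bead [322.3761 224.5872] 109 [ 0.6113 -0.0389] 0.09763626029040282 -60.60811321500673 0.05579416792065128
bead [255.     250.3962] 106 [0.5412 0.1334] 0.09003709098264655 104.25413900713338 0.05179081519878026
bead [324.2195 248.8537] 82 [ 0.5482 -0.0445] 0.09190631077858781 -99.54468053286627 0.05426081874485367
knob [306.5287 273.6897] 174 [0.4834 0.    ] 0.09230197819022527 -150.02894755426303 0.06553127970613204
cup (438.319091796875, 270.2625732421875) 18.45838737487793 [[ 0.4949 -0.3297  0.09  ]] 0.04588327791478195 212 inner z 0.0002987409007577657
stir px 10
axis [ 0.6875 -0.0365  0.7253] 46.491484408405704 -3.0377885556896667 top [0.5208 0.3328 0.0815] mean [0.5194 0.3253 0.0704] 4
low end [[0.4474 0.3404 0.0369]
 [0.4475 0.3443 0.0314]
 [0.4583 0.3332 0.0259]
 [0.4728 0.3481 0.0412]
 [0.4775 0.344  0.0485]] 0.025861972330799343
256 174 174 0.08146216505346682
274 172 172 0.04845482212475116
286 173 174 0.03685001881653238
```

```bash
python3 - <<'E'
import cv2,numpy as np
t=cv2.imread("pics/top0.png");s=cv2.imread("pics/side0.png")
a=cv2.resize(t[180:310,140:270],(400,400),interpolation=3)
b=cv2.resize(s[165:225,265:335],(400,343),interpolation=3)
b=cv2.copyMakeBorder(b,0,57,0,0,0)
cv2.imwrite("pics/crop.png",np.hstack([a,b]))
E
```

```text
(no output)
```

View pics/crop.png

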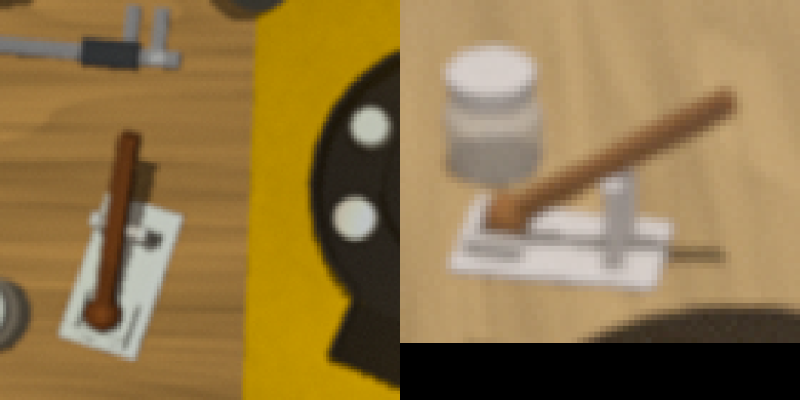

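The crop shows the ball at about top px (173.5,281.7) and side px (283.4,202). The handle end is at top px (181.6,224) and side px (322,182.5). Next I'll triangulate those points and check which tool tilts the arm can reach.

```bash
cat > s.py <<'E'
from h import *
np.set_printoptions(precision=4,suppress=True)
def tri(a,b):
    A=[];y=[]
    for n,uv in(("top",a),("side",b)):
        K,R,o=cam(n);d=R.T@np.linalg.inv(K)@np.r_[uv,1];d/=np.linalg.norm(d);M=np.eye(3)-np.outer(d,d);A.append(M);y.append(M@o)
    x=np.linalg.lstsq(np.vstack(A),np.hstack(y),rcond=None)[0]
    return x,np.linalg.norm(np.vstack(A)@x-np.hstack(y))
b=tri((173.5,281.7),(283.4,202.1));e=tri((181.6,223.9),(322.2,182.5));v=e[0]-b[0]
print("ball",b,"end",e,"len",np.linalg.norm(v),"el",np.degrees(np.arcsin(v[2]/np.linalg.norm(v))),"az",np.degrees(np.arctan2(v[1],v[0])))
# foot from white mask
f=np.load("top0.npz");p=f["p"];hsv=cv2.cvtColor(p,cv2.COLOR_RGB2HSV)
m=np.zeros((480,640),np.uint8);m[238:300,155:204]=((hsv[...,2]>130)&(hsv[...,1]<70))[238:300,155:204]
r=cv2.minAreaRect(np.argwhere(m)[:,::-1].astype(np.float32));q=ray("top",cv2.boxPoints(r),.006)[:,:2]
print("foot",q,np.linalg.norm(q[0]-q[1]),np.linalg.norm(q[1]-q[2]));
az=np.arctan2(v[1],v[0]);
for nm in("az from stick",):
  for beta in(0,10,20,30,40):
    # tool z = down tilted by beta toward -azimuth dir ; tool y horizontal perp
    h=np.r_[np.cos(az),np.sin(az),0];z=-np.sin(np.radians(beta))*h-np.cos(np.radians(beta))*np.r_[0,0,1];y=np.r_[-np.sin(az),np.cos(az),0]
    for sg in(1,-1):
      Q=Ro.from_matrix(np.c_[np.cross(sg*y,z),sg*y,z]).as_quat(scalar_first=True)
      g=b[0]+.118*v/np.linalg.norm(v);ik=inverse_kinematics(g+z*grip_depth if callable(grip_depth) is False else g,Q)
      ik2=inverse_kinematics(g-z*.08,Q)
      print(beta,sg,g,ik,ik2 is not None)
E
python3 s.py
```

```text
ball (array([0.4619, 0.3463, 0.0204]), np.float64(0.003971721489538236)) end (array([0.5987, 0.3095, 0.1147]), np.float64(0.0018698831560294824)) len 0.17015653570326314 el 33.66559933890573 az -15.044448366557134
foot [[0.4423 0.3941]
 [0.5684 0.3586]
 [0.5453 0.2853]
 [0.4195 0.3216]] 0.1310446093952119 0.0768181136172445
0 1 [0.5568 0.3208 0.0858] [ 0.3494  0.5484  1.4847 -0.      1.1084 -0.9589] True
0 -1 [0.5568 0.3208 0.0858] [ 0.3494  0.5484  1.4847 -0.      1.1084  2.1827] True
10 1 [0.5568 0.3208 0.0858] [ 0.2983  0.6239  1.3621  0.0959  1.305  -1.042 ] True
10 -1 [0.5568 0.3208 0.0858] [0.2983 0.6239 1.3621 0.0959 1.305  2.0996] True
20 1 [0.5568 0.3208 0.0858] [ 0.2553  0.7129  1.2357  0.1706  1.5002 -1.0913] True
20 -1 [0.5568 0.3208 0.0858] [0.2553 0.7129 1.2357 0.1706 1.5002 2.0502] True
30 1 [0.5568 0.3208 0.0858] [ 0.22    0.8121  1.1075  0.2359  1.6913 -1.116 ] True
30 -1 [0.5568 0.3208 0.0858] [0.22   0.8121 1.1075 0.2359 1.6913 2.0256] True
40 1 [0.5568 0.3208 0.0858] [ 0.1915  0.9184  0.9791  0.3002  1.8768 -1.12  ] True
40 -1 [0.5568 0.3208 0.0858] [0.1915 0.9184 0.9791 0.3002 1.8768 2.0216] True
```

Bowl, knob, cup and stirrer all match the given sizes: rim radius 126 mm, ring radius about 93 mm, cup mouth radius 46 mm, stick elevation about 34°. I'll use azimuth -15.4° and pick the stirrer up with the tool tilted 25°.

```bash
cat >> h.py <<'E'
UP=np.r_[0,0,1.]
def H(az): a=np.radians(az);return np.r_[np.cos(a),np.sin(a),0]
def tool(az,beta):
    "quat and z of a tool tilted so that it points beta deg back along -H(az)"
    h=H(az);b=np.radians(beta);z=-np.sin(b)*h-np.cos(b)*UP;y=np.cross(UP,h)
    return Ro.from_matrix(np.c_[np.cross(y,z),y,z]).as_quat(scalar_first=True),z
ALPHA=30.
def stick_pose(ball,az,el=90.,L=.118):
    "TCP pose that puts the ball centre there, handle rising at el towards az"
    q,z=tool(az,90-ALPHA-el+0)if False else tool(az,(90-ALPHA)-el)
    a=np.cos(np.radians(el))*H(az)+np.sin(np.radians(el))*UP
    return np.asarray(ball)+L*a+.019*z,q
C=np.r_[.5634,.0461];SP=157.8;CUP=np.r_[.4949,-.3297]
def ring(ang,r=.093,z=.041): a=np.radians(ang);return np.r_[C+r*np.r_[np.cos(a),np.sin(a)],z]
E
sed -i 's/q,z=tool(az,90-ALPHA-el+0)if False else tool(az,(90-ALPHA)-el)/q,z=tool(az,90-ALPHA-el)/' h.py
python3 - <<'E'
from h import *
print(grip_depth)
q,z=tool(-15.4,25);g=np.r_[.5551,.3206,.087];t=g+grip_depth*z
print(ray("top",(211,150),.2))
for az in(-20,0,20,40): # feasibility of stirring / cup
    j=[inverse_kinematics(*stick_pose(ring(a,.093,zz),az)) is not None for a in range(0,360,15) for zz in(.041,.15)]
    k=[inverse_kinematics(*stick_pose([*CUP,zz],az)) is not None for zz in(.021,.15)]
    print(az,sum(j),len(j),k)
set_gripper(.06)
goto(t-.12*z+np.r_[0,0,.05],q);print(get_clock(),get_joint_positions())
movel(t-.05*z,velocity=.2);print(movel(t,velocity=.08,guard=4),get_ee_pos()-t)
set_gripper(.0,60);sleep(.2);print(get_clock(),get_finger_gap(),get_grip_force(),get_contact_force())
E
```

```text
0.0188
[[0.76030014 0.22842202 0.2       ]]
-20 48 48 [True, True]
0 48 48 [True, True]
20 48 48 [True, True]
40 46 48 [True, True]
3.95 [ 0.20310223  0.73476432  0.82813556  0.20992101  1.96383745 -1.05435989]
False [4.36905136e-04 7.93852385e-05 3.87099735e-04]
6.425 0.015757023265638555 59.99157965183258 [ 0.05115926 -0.26846664  0.77904599]
```

```bash
python3 - <<'E'
from h import *
p=np.array(get_ee_pos())
movel(p+np.r_[0,0,.10],velocity=.2)
goto(*stick_pose([.47,.25,.16],0));print(get_clock())
goto(*stick_pose(ring(178,z=.13),0));print(get_clock(),get_ee_pos(),get_finger_gap(),get_contact_force())
for n in("top","side"):
    a,d=read_camera(n);cv2.imwrite(f"pics/{n}1.png",a[:,:,::-1])
a=cv2.imread("pics/top1.png")[180:320,220:400];b=cv2.imread("pics/side1.png")[170:310,230:410]
cv2.imwrite("pics/c1.png",np.hstack([cv2.resize(x,(400,311),interpolation=3) for x in(a,b)]))
# expected pixel of ball centre & handle end
for n in("top","side"):
    K,R,o=cam(n)
    for X in(ring(178,z=.13),ring(178,z=.305)):
        c=K@R@(X-o);print(n,c[:2]/c[2])
E
```

```text
7.9833
8.8167 [0.48095514 0.04869207 0.23120421] 0.015275002757628295 [-0.11162886  0.42303614 -1.16329412]
top [286.05907251 276.78516812]
top [283.02120274 272.10936298]
side [290.46171344 227.14893216]
side [288.07394815 177.64878043]
```

View pics/c1.png

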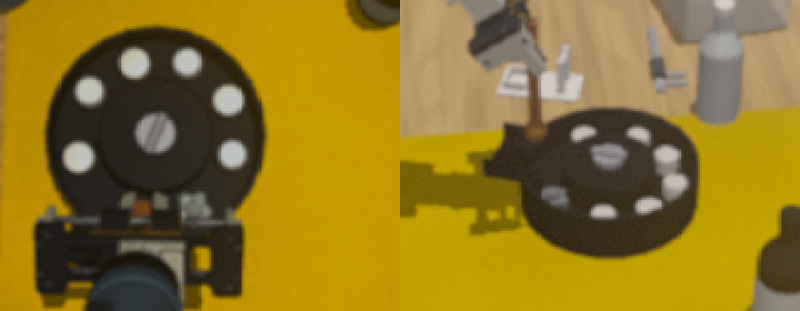

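The side crop puts the ball at px (290.8,229.4), against an expected (290.5,227.1). The stick is upright and above the gap between spout and knob, so I'll lower it with a force guard.

```bash
python3 - <<'E'
from h import *
movel(stick_pose(ring(178,z=.062),0)[0],velocity=.15)
f0=np.array(get_contact_force())
t=stick_pose(ring(178,z=.028),0)[0]
hit=movel(t,velocity=.015,guard=1.5)
e=np.array(get_ee_pos());dz=(e-t)[2];print(hit,"floor-contact nominal ball z",.028+dz,np.array(get_contact_force())-f0,get_clock())
np.savetxt("z0.txt",[.028+dz])
a,d=read_camera("side");cv2.imwrite("pics/s2.png",cv2.resize(a[200:290,260:380,::-1],(480,360),interpolation=3))
E
```

```text
True floor-contact nominal ball z 0.04103064599962608 [ 0.70861387 -0.1590423   3.93784831] 10.8833
```

View pics/s2.png

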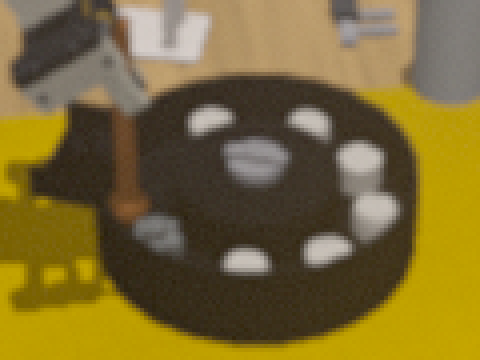

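The ball met the floor at a nominal z of 41.0 mm, exactly as expected. The side view shows it just behind the knob, clear of it. I'll raise it 0.7 mm and start the sweep.

```bash
cat > sweep.py <<'E'
from h import *
import sys
a0,a1,step=map(float,sys.argv[1:4]);z=float(np.loadtxt("z0.txt"))+.0007
movel(stick_pose(ring(a0,z=z),0)[0],velocity=.05)
f0=np.array([float(x) for x in open("f0.txt").read().split()]) if a0!=178 else np.array(get_contact_force())
if a0==178: np.savetxt("f0.txt",f0)
out=[];a=a0
while a<a1-1e-6:
    a=min(a+step,a1);movel(stick_pose(ring(a,z=z),0)[0],velocity=.06)
    f=np.array(get_contact_force())-f0;t=np.radians(a);out.append((a,*np.round([-f[0]*np.sin(t)+f[1]*np.cos(t),f[0]*np.cos(t)+f[1]*np.sin(t),f[2]],1)))
    if np.linalg.norm(f)>12: print("FORCE");break
print(*out,sep="\n");print(get_clock(),get_finger_gap())
for n in("top","side"):
    p,d=read_camera(n);cv2.imwrite(f"{n}_{int(a)}.png",p[:,:,::-1])
A=cv2.imread(f"top_{int(a)}.png")[180:320,220:400];B=cv2.imread(f"side_{int(a)}.png")[190:310,255:410]
cv2.imwrite(f"pics/sw{int(a)}.png",np.hstack([cv2.resize(x,(400,311),interpolation=3) for x in(A,B)]))
E
python3 sweep.py 178 330 10
```

```text
(188.0, np.float64(-0.1), np.float64(-0.7), np.float64(0.2))
(198.0, np.float64(-0.6), np.float64(0.3), np.float64(-1.0))
(208.0, np.float64(0.4), np.float64(-0.1), np.float64(-0.5))
(218.0, np.float64(-0.2), np.float64(-0.6), np.float64(-0.5))
(228.0, np.float64(0.3), np.float64(-0.8), np.float64(0.1))
(238.0, np.float64(-0.3), np.float64(-0.9), np.float64(0.3))
(248.0, np.float64(0.1), np.float64(0.3), np.float64(-0.4))
(258.0, np.float64(0.9), np.float64(-0.9), np.float64(0.2))
(268.0, np.float64(0.5), np.float64(-0.1), np.float64(-0.2))
(278.0, np.float64(0.4), np.float64(0.6), np.float64(0.4))
(288.0, np.float64(0.2), np.float64(-0.6), np.float64(-0.1))
(298.0, np.float64(0.8), np.float64(-0.1), np.float64(-0.7))
(308.0, np.float64(0.9), np.float64(1.2), np.float64(0.3))
(318.0, np.float64(0.1), np.float64(0.1), np.float64(0.0))
(328.0, np.float64(0.3), np.float64(0.1), np.float64(0.3))
(330.0, np.float64(-0.1), np.float64(0.8), np.float64(-0.7))
17.6833 0.01587056631791243
```

View pics/sw330.png

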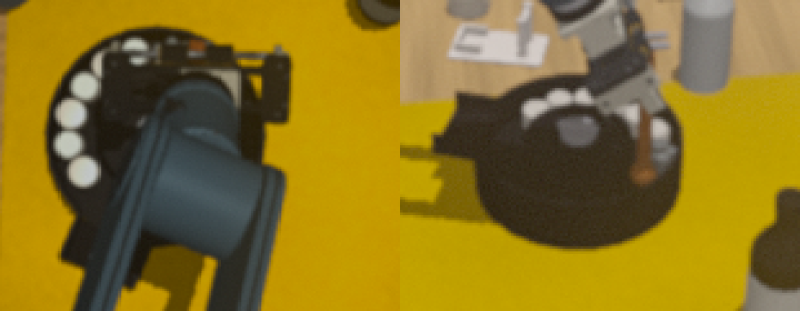

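The train moves freely with negligible force. The knob is just ahead of the ball on the far side, and the beads are lined up ahead of it. I'll carry on to just short of the goal.

```bash
python3 sweep.py 330 486 10
```

```text
(340.0, np.float64(-1.4), np.float64(1.2), np.float64(-0.4))
(350.0, np.float64(0.1), np.float64(0.9), np.float64(-1.1))
(360.0, np.float64(0.4), np.float64(0.1), np.float64(-0.9))
(370.0, np.float64(0.3), np.float64(0.9), np.float64(-0.3))
(380.0, np.float64(0.1), np.float64(0.9), np.float64(-1.0))
(390.0, np.float64(-0.4), np.float64(-0.0), np.float64(-0.5))
(400.0, np.float64(0.0), np.float64(0.4), np.float64(0.5))
(410.0, np.float64(0.8), np.float64(1.0), np.float64(0.3))
(420.0, np.float64(-0.3), np.float64(0.7), np.float64(0.6))
(430.0, np.float64(-0.2), np.float64(0.0), np.float64(0.6))
(440.0, np.float64(-0.3), np.float64(0.5), np.float64(0.5))
(450.0, np.float64(-0.3), np.float64(-0.2), np.float64(0.8))
(460.0, np.float64(-0.4), np.float64(-0.2), np.float64(0.1))
(470.0, np.float64(-0.7), np.float64(-0.1), np.float64(0.8))
(480.0, np.float64(-0.6), np.float64(-0.9), np.float64(0.2))
(486.0, np.float64(0.2), np.float64(0.3), np.float64(0.0))
24.5917 0.0156437553844506
```

View pics/sw486.png

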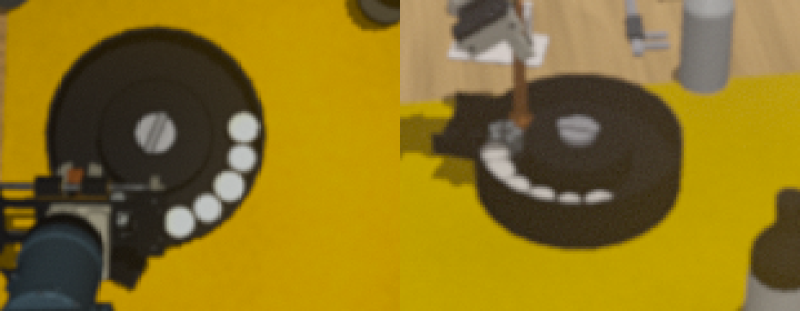

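The knob is just short of the spout, at crop px (505,133), with the beads strung out past it. I'll back off, lift clear and measure the knob from the top camera.

```bash
cat > look.py <<'E'
from h import *
import sys
a0=float(sys.argv[1]);tag=sys.argv[2];z=float(np.loadtxt("z0.txt"))
movel(stick_pose(ring(a0-5,z=z+.001),0)[0],velocity=.05)
movel(stick_pose(ring(a0-5,z=.135),0)[0],velocity=.15)
goto(*stick_pose([.53,-.17,.15],0))
p,d=read_camera("top");cv2.imwrite(f"top_{tag}.png",p[:,:,::-1]);hsv=cv2.cvtColor(p,cv2.COLOR_RGB2HSV)
cv2.imwrite(f"pics/k{tag}.png",cv2.resize(p[220:320,225:345,::-1],(480,400),interpolation=3))
M=np.zeros((480,640),bool);M[255:288,250:288]=True
M&=(hsv[...,2]>85)&(hsv[...,1]<70)&(hsv[...,2]<175)
for b,n in blobs(M,25):
    for zz in(.051,.061):
        q=ray("top",b,zz)[0,:2]-C;print("knob?",b,n,np.hypot(*q),np.degrees(np.arctan2(q[1],q[0])))
print(get_clock())
E
python3 look.py 486 a
```

```text
knob? [271.82285714 274.38285714] 175 0.09337556396378902 152.7536547866792
knob? [271.82285714 274.38285714] 175 0.09361080315674437 153.2694128318061
knob? [283.  280.5] 40 0.09918319701433215 171.99590213000369
knob? [283.  280.5] 40 0.09959908546964347 172.27873989033617
26.9583
```

View pics/ka.png

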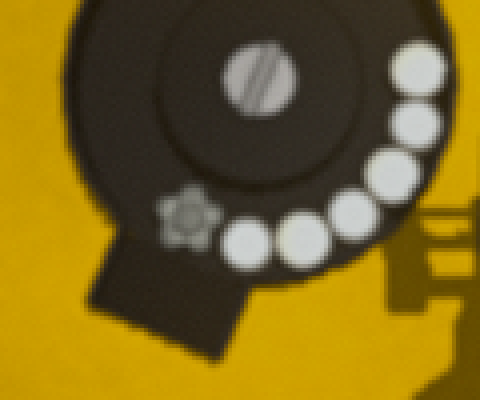

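The knob measures radius 93.4 mm at about 153°, so it is some 5° short. I'll check how sensitive the spout angle is to the assumed lip height, then nudge slowly and look again.

```bash
python3 - <<'E'
from h import *
for z in(.045,.052,.06,.072):
    q=ray("top",[(247,295.75),(279.25,310.5)],z)[:,:2]-C;m=q.mean(0);n=q[1]-q[0]
    print(z,np.degrees(np.arctan2(m[1],m[0])),"edge normal",np.degrees(np.arctan2(n[1],n[0]))-90,np.hypot(*m),np.hypot(*n))
# outer side walls of the spout: contour points 140..170 mm out
p=cv2.imread("top_a.png");hsv=cv2.cvtColor(p,cv2.COLOR_BGR2HSV)
# wing-nut/hub centre check
M=np.zeros((480,640),bool);M[225:255,272:308]=True;M&=(hsv[...,2]>95)&(hsv[...,1]<70)
for b,n in blobs(M,40):print("nut",b,n,ray("top",b,.085)[0],C)
z0=float(np.loadtxt("z0.txt"))
goto(*stick_pose(ring(481,z=.135),0))
movel(stick_pose(ring(481,z=.06),0)[0],velocity=.15)
movel(stick_pose(ring(481,z=z0+.0007),0)[0],velocity=.03)
for a in(485,488): movel(stick_pose(ring(a,z=z0+.0007),0)[0],velocity=.02)
E
python3 look.py 488 b
```

```text
0.045 157.87508000389994 edge normal -203.5189333766353 0.16885482693502338 0.09079603160316604
0.052 158.0542703721066 edge normal -203.5189333766353 0.16867770979212612 0.09032797935197098
0.06 158.25951834533882 edge normal -203.5189333766353 0.16847731494940746 0.08979306249346232
0.072 158.56830080434327 edge normal -203.5189333766353 0.168180788441137 0.08899068720569937
nut [289.55252918 239.40856031] 257 [0.56712717 0.04421362 0.085     ] [0.5634 0.0461]
knob? [272.61849711 274.56069364] 173 0.09283722454890517 153.99602671778203
knob? [272.61849711 274.56069364] 173 0.09309433949106247 154.50221844119486
knob? [283.56666667 280.23333333] 30 0.09829556258278951 172.7663923132414
knob? [283.56666667 280.23333333] 30 0.09872445933282456 173.0427481217568
32.6333
```

The nut centroid hints the bowl centre is off by 2–3 mm, but almost entirely along the spout's radial direction, so the tangential target barely changes. I'll nudge to 491.6°, refit the rim from its clean silhouette arcs and look again.

```bash
python3 - <<'E'
from h import *
from scipy.optimize import least_squares
z0=float(np.loadtxt("z0.txt"))
goto(*stick_pose(ring(483,z=.135),0))
movel(stick_pose(ring(483,z=.06),0)[0],velocity=.15)
movel(stick_pose(ring(483,z=z0+.0007),0)[0],velocity=.03)
for a in(488,491.6): movel(stick_pose(ring(a,z=z0+.0007),0)[0],velocity=.02)
hsv=cv2.cvtColor(cv2.imread("top_a.png"),cv2.COLOR_BGR2HSV)
m=np.zeros((480,640),np.uint8);m[180:320,225:355]=1
m&=~((hsv[...,0]>18)&(hsv[...,0]<32)&(hsv[...,1]>150)&(hsv[...,2]>90))
cn=max(cv2.findContours(m.astype(np.uint8),0,1)[0],key=cv2.contourArea)[:,0]
w=ray("top",cn,.072)[:,:2];q=w-C;a=np.degrees(np.arctan2(q[:,1],q[:,0]))
w=w[(abs(a)<110)&(np.hypot(*q.T)<.14)]
s=least_squares(lambda p:np.hypot(*(w-p[:2]).T)-p[2],[*C,.126],loss="soft_l1",f_scale=.001);print("rim far arcs",s.x,len(w))
E
python3 look.py 491.6 c
```

```text
rim far arcs [0.56675846 0.04481989 0.1233148 ] 172
knob? [274.51412429 275.64971751] 177 0.09328871883166073 157.44133205651355
knob? [274.51412429 275.64971751] 177 0.09358970969334643 157.9093427521504
knob? [284.72 280.64] 25 0.09895476311486084 174.54542826596222
knob? [284.72 280.64] 25 0.09939283606727643 174.79912602303608
38.425
```

View pics/kc.png

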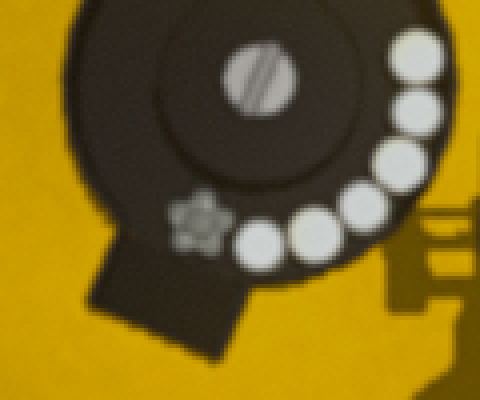

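The knob measures within about 1 mm tangentially of the spout axis: the nut-to-lip-centre line passes crop px (199,222) and the knob is at (201,222). Every bead has moved and all of them are still in the trough. Next is the cup.

```bash
python3 - <<'E'
from h import *
b=lambda z:[CUP[0]-.003,CUP[1],z]
goto(*stick_pose(b(.16),0,65));print(get_clock())
movel(stick_pose(b(.04),0,65)[0],velocity=.12,guard=6)
t=stick_pose(b(.010),0,65)[0];f0=np.array(get_contact_force())
print(movel(t,velocity=.015,guard=1.5),.010+(np.array(get_ee_pos())-t)[2],np.array(get_contact_force())-f0)
q,z=tool(0,-5)
p,d=read_camera("side");cv2.imwrite("side_cup.png",p[:,:,::-1])
set_gripper(.05);sleep(.4);print(get_contact_force(),get_finger_gap())
movel(np.array(get_ee_pos())-.10*z,velocity=.12)
movel(np.array(get_ee_pos())+np.r_[-.1,0,.08],velocity=.25);sleep(.3)
print(get_clock())
I=[]
for n,s in(("top",np.s_[180:320,220:480]),("side",np.s_[200:380,240:420])):
    p,d=read_camera(n);I.append(cv2.resize(p[s][:,:,::-1],(400,300),interpolation=3))
cv2.imwrite("pics/end.png",np.hstack(I))
E
```

```text
39.1083
True 0.01859232978316138 [ 1.0820302  -1.07591589  4.15419758]
[ 0.75281773 -1.24318425  0.29312483] 0.0501189372805928
44.725
```

View pics/end.png

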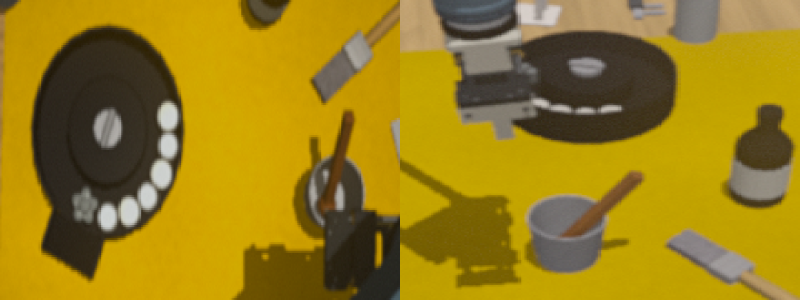

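The stirrer stands ball down in the cup, released and leaning on its rim. The knob is at the spout, all six beads are in the trough, and the gripper is clear.

```bash
python3 -c "
from plant import *
print(finish_job(),get_clock())"
```

```text
the job is handed in; nothing more can be done
the job is handed in; nothing more can be done
```

I handed the job in at about 45 s: the knob went round the long way and sits within about 1 mm sideways of the spout point (up to about 3 mm off radially), all six beads moved and stayed in the trough, and the stirrer stands ball down in the rinse cup, released.

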